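Candle a stone: get the clipped torch from behind the counter display

TASK

A buyer wants to see a stone lit from behind: first move the gem jar, the oval stone and the loupe off their wooden discs onto the grey sorting pad, so that the way is clear. Then pull the torch forward out of its spring clips and lay it in the brass forks of the candling rest, fully down, with its glass pointing at the stone that stands there just ahead of it. Last, put the jar, the oval stone and the loupe back, each upright on the middle of the disc it came from.

Things in the scene. Friction and masses are not known exactly. Their poses are not given: they have to be found in the camera images.
- jar: Loose round gem jar, 33 mm across, 22 mm high: black base with a clear snap top (one piece), 22 g. Stands on one of the three discs at the start (which one differs). Origin: centre of its underside, z up.
- oval_stone: Loose polished oval stone, mottled brown, domed top, flat underside; 48 mm (its x) by 35 mm (its y) by 24 mm high, 50 g; grip it low across its y. Stands on one of the three discs. Origin: centre of its underside, z up.
- loupe: Loose folded loupe lying flat (teardrop steel cover over a black lens ring), 25 mm wide (its x), 45 mm long (its y), 14 mm high, 45 g; it does not unfold. Grip it across its x. Lies on one of the three discs. Origin: centre of its underside, z up.
- torch_glass (a point): Loose black pocket torch, 113 mm long, 26 mm thick, 70 g. This point is the middle of its glass end, on its axis; y runs along the axis from the glass towards the tail with the red button (torch middle: 56 mm along +y). Starts in the holder's clips, axis level, 30 mm up. Pulled level to the holder's -x the clips resist with about 10 N together and snap open after about 10 mm; clear after 30 mm. It cannot be lifted straight up.
- holder: Fixed torch holder: dark wooden foot 54 x 150 x 6 mm (x -10 to +44 mm), two posts 50 mm high at x +14 to +29, y -36 and +36 mm, each with a 10 mm wide C-shaped steel spring clip open to the front (its -x, towards robot and discs). Torch axis: along its y at x 0, z 30 mm; 60 mm of barrel between the clips is free to grip from above. Origin: on the table under the torch axis, midway between clips.
- disc_l: Fixed round light-wood display disc, 58 mm across and 8 mm high, the left of the row of three in front of the torch holder as the robot sees it; one of the three small things stands on its middle at the start. Origin: centre of its underside, z up.
- disc_m: Fixed round light-wood display disc, 58 mm across and 8 mm high, the middle one of the row of three in front of the torch holder as the robot sees it; one of the three small things stands on its middle at the start. Origin: centre of its underside, z up.
- disc_r: Fixed round light-wood display disc, 58 mm across and 8 mm high, the right of the row of three in front of the torch holder as the robot sees it; one of the three small things stands on its middle at the start. Origin: centre of its underside, z up.
- pad: Fixed sorting pad, grey felt on a thin dark board, 150 mm (its x) by 160 mm (its y), top 6 mm above the table, level; put the three small things anywhere on it. Left or right of the work. Origin: centre of its underside.
- rest: Fixed candling rest, left or right, across from the pad: wooden board 66 (x) x 176 (y) x 6 mm; two V-shaped forks of 5 mm brass rod, open upward, 29 mm high, at y -9 and +59 mm (63 mm between them); a brass seat with a fixed pink stone at y -63 mm, top 43 mm high. The torch lies along y at x 0, axis z 30 mm, middle at y +25, glass at y -31 mm, about 15 mm short of the stone. Origin: centre of its underside.
Not all that is in view belongs to the job. Leave any orange or pink look-alike of the oval_stone alone.

How it is judged (in metres and radians):
On the way, in this order (a step that is already met when the one before it is completed fails the run):
1. the jar, the oval stone and the loupe are all three on the sorting pad, upright, while the torch is still in its clips (x of jar in the frame of pad between -0.075 and 0.075 m and y of jar in the frame of pad between -0.08 and 0.08 m and z of each of jar, oval_stone, loupe in the frame of pad below 0.012 m and angle between each of jar, oval_stone, loupe's own z axis and vertical below 0.2 rad and x of oval_stone in the frame of pad between -0.075 and 0.075 m and y of oval_stone in the frame of pad between -0.08 and 0.08 m and x of loupe in the frame of pad between -0.075 and 0.075 m and y of loupe in the frame of pad between -0.08 and 0.08 m and distance of torch_glass from where it was at the start of the episode below 0.012 m), for 0.2 s.
2. the torch lies in the brass forks of the candling rest, glass towards the stone, while the three things are still on the pad (x of torch_glass in the frame of rest between -0.008 and 0.008 m and y of torch_glass in the frame of rest between -0.043 and -0.016 m and z of torch_glass in the frame of rest between 0.025 and 0.035 m and angle between the y axis of torch_glass and the y axis of rest, either way round below 0.1 rad and x of jar in the frame of pad between -0.075 and 0.075 m and y of jar in the frame of pad between -0.08 and 0.08 m and z of each of jar, oval_stone, loupe in the frame of pad below 0.012 m and angle between each of jar, oval_stone, loupe's own z axis and vertical below 0.2 rad and x of oval_stone in the frame of pad between -0.075 and 0.075 m and y of oval_stone in the frame of pad between -0.08 and 0.08 m and x of loupe in the frame of pad between -0.075 and 0.075 m and y of loupe in the frame of pad between -0.08 and 0.08 m), for 0.2 s.
At the end, for the whole second after the job is handed in: The torch lies down in the forks of the rest (axis within 8 mm and 0.1 rad, height within 5 mm, glass within 15 mm behind and 12 mm ahead of its place short of the stone), and the jar, the oval stone and the loupe each stand upright within 15 mm of where they stood at the start (x of torch_glass in the frame of rest between -0.008 and 0.008 m and y of torch_glass in the frame of rest between -0.043 and -0.016 m and z of torch_glass in the frame of rest between 0.025 and 0.035 m and angle between the y axis of torch_glass and the y axis of rest, either way round below 0.1 rad and distance of each of jar, oval_stone, loupe from where it was at the start of the episode below 0.015 m and angle between each of jar, oval_stone, loupe's own z axis and vertical below 0.15 rad); the robot touches nothing.
It also fails if it takes over 136 s, if anything falls off the work surface, if the arm or the gripper's body presses on something with over 40 N, if the wrist force passes 120 N, or if a joint passes its speed limit or range.

ROBOT

A 6-joint arm with a two-finger parallel gripper is mounted at the origin on the work surface; the furniture and walls round the work are solid. World frame = base frame: x ahead of the robot, y to its left, z up, the work surface at z = 0. Lengths are in mm, angles in rad, forces in N, time in s.
With the tool pointing down it reaches from about 300 to 875 mm from the base axis. Payload 4.2 kg.
Tool frame: the origin (TCP) lies midway between the tips of the shut fingers; the grasp point (between the pads) lies 19 mm behind it (r.tcp_to_grasp is the z of the grasp point in the tool frame, in mm); z points along the fingers, y is the line along which they close (so a half turn about z gives the same grasp; the last joint's range is limited). The gripper opens to 85 mm and grips with 20 to 120 N. Pads are 22 mm wide; open, the fingers measure 114 mm over their backs; the gripper's body (76 mm by 85 mm) begins 54 mm behind the grasp point. The pads swing forward as they close: fully open they stand 13 mm farther back than shut.
Start: joints at [-1.315, 0.32, 1.565, -0, 1.257, -0.02], TCP at [156.584, -553.284, 231.338] pointing down, gripper open.
Joint ranges: [-3.11, 3.11], [-0.84, 2.01], [0.21, 2.61], [-1.34, 4.49], [0.05, 2.63], [-2.56, 2.56]. Speed limits (rad/s): [2.57, 2.57, 3.14, 3.14, 3.14, 3.14].

INTERFACE

Orientations are given as a rotation vector (axis times angle).
In Python, from workcell import r gives the robot as it stands. Calls block until the motion is done:
- r.move_ptp(position, orientation): joint-space move of the TCP to a pose.
- r.move_l(position, ori=None, velocity=150, threshold=None): straight line of the TCP; ori=None keeps the orientation; velocity is the mean speed in mm/s. With threshold (N) it stops when the force on the tool has changed by that much, and returns True; else False.
- r.move_joints(angles): joint-space move.
- r.open() and r.gripper_close(effort=None): open the fingers fully, or close them until they stop; effort is the grip in N (None keeps the last).
- r.sleep(seconds).
- r.ik(position, orientation): joint angles nearest the present ones, or None.
- r.get_obs(): the state.
- r.get_image(name): name is "side" or "top" or "wrist"; returns a dict with "color" (400x640x3 uint8, red, green, blue), "mtx" (3x3 intrinsics, pixels), "camera_from_world" (4x4, takes a point from world to camera coordinates). Camera axes: x right, y down, z forward; pixel columns grow to the right and rows downward; lengths in mm; the calibration is good to about 2 mm. The wrist camera is an equidistant fisheye: a pixel r from the principal point sees the ray r / f radians off the axis. A picture is of the moment at which its call begins. There is no depth.
A pose or a line that the arm cannot do raises r.PlanningError and nothing moves.
- r.finish_job(): hands the job in; it is judged then, once.
Trained networks look in a picture, given as the dict that the camera call returned (one of the last four; its "shot" number tells which), for a name from the list of things; names that differ only in an ending like _2 or _b are one class to them, and where a whole thing is asked for, a point or a joint stands for the part that bears it (a point fixed in the world has none). Each returns a list of dicts, best first, with "p" (0 to 1); they miss things now and then, are a little off and sometimes report something else, mostly with a low value. They report only what shows in the picture. A call takes as long as a camera call. They do not tell look-alikes from the thing itself.
- r.masks_of(thing, picture): "mask" (400x640 bool, what is visible of it) and "box" ([left, top, right, bottom] in pixels, round what is visible of it).
The state is a dict: "time": time; "joints": joint angles; "dq": joint speeds; "joint_efforts": joint torques, N m; "eef_pos": TCP position; "ee_rot": TCP orientation; "wrist_force": force on the tool from outside, world axes, zero at the start; "torque": the same for the moment, N m; "width": finger opening in mm; "grip_force": force on a finger pad.
Only numpy, scipy, OpenCV 4.12 (cv2) and the standard library are available. Lean on these libraries where they do the work, as an engineer would, in place of code of your own. Each camera call takes 0.05 s, during which the arm holds its last target. There are 200 camera calls.

## Working session

There is one attempt and no reset: what is moved stays moved. The work goes in short steps, each a Python script; the robot and the scene stay as the last script left them, time stands still between calls to the robot, and variables do not carry over. Pictures are saved under pics/ and viewed, at most 14 in all, crops included, and the job is handed in when it is done.

```bash
mkdir -p pics && cat > h.py <<'E'
import numpy as np, cv2, pickle
from scipy.spatial.transform import Rotation as R
from workcell import r
def save(im,n): cv2.imwrite(f'pics/{n}.png',cv2.cvtColor(im,cv2.COLOR_RGB2BGR))
def ray(p,uv):
    K=p['mtx'];T=p['camera_from_world'];d=np.linalg.inv(K)@[uv[0],uv[1],1]
    return -T[:3,:3].T@T[:3,3], T[:3,:3].T@d
def atz(p,uv,z):
    o,d=ray(p,uv);return o+d*(z-o[2])/d[2]
def down(yaw): # tool z down; tool y along (−... ) direction: world angle yaw of tool x
    return (R.from_euler('z',yaw)*R.from_euler('x',np.pi)).as_rotvec()
E
python3 - <<'E'
from h import *
for n in ('top','side'):
    p=r.get_image(n); save(p['color'],n+'0'); pickle.dump(p,open(n+'0.pkl','wb'))
    T=p['camera_from_world'];print(n,-T[:3,:3].T@T[:3,3],T[2,:3])
    for t in ['jar','oval_stone','loupe','torch_glass','holder','disc_l','disc_m','disc_r','pad','rest']:
        for m in r.masks_of(t,p)[:4]:
            ys,xs=np.nonzero(m['mask']);c=(xs.mean(),ys.mean())
            print(t,round(m['p'],2),np.round(m['box']),np.round(c,1),np.round(atz(p,c,10)[:2]))
E
```

```text
top [ 258.6311195   -12.09983386 1007.93110977] [ 0.2146354   0.00402705 -0.97668594]
jar 0.45 [296. 184. 313. 196.] [304.3 189.5] [496.  16.]
jar 0.44 [323. 181. 351. 206.] [337.5 196.1] [482. -56.]
oval_stone 0.79 [332. 181. 343. 205.] [338.4 192.8] [490. -58.]
oval_stone 0.79 [370. 155. 386. 181.] [376.3 168.3] [ 545. -140.]
oval_stone 0.74 [224. 163. 240. 180.] [230.  170.8] [536. 179.]
oval_stone 0.23 [271. 147. 344. 181.] [308.2 162.3] [558.   9.]
torch_glass 0.89 [283. 158. 332. 175.] [306.3 167.1] [547.  13.]
holder 0.69 [275. 146. 344. 178.] [309.  161.6] [559.   7.]
disc_l 0.75 [324. 181. 350. 208.] [336.4 195. ] [485. -53.]
disc_l 0.68 [256. 176. 288. 204.] [271.4 187.6] [500.  87.]
disc_m 0.75 [324. 181. 350. 208.] [336.4 195. ] [485. -53.]
disc_m 0.68 [256. 176. 288. 204.] [271.4 187.6] [500.  87.]
disc_r 0.75 [324. 181. 350. 208.] [336.4 195. ] [485. -53.]
disc_r 0.68 [256. 176. 288. 204.] [271.4 187.6] [500.  87.]
pad 0.92 [398. 188. 480. 261.] [439.5 223. ] [ 426. -273.]
rest 0.76 [145. 205. 236. 260.] [189.2 232. ] [401. 259.]
side [  374.58003007 -1194.04309406   69
[... 438 characters left out ...]
91. 339. 201.] [335.4 197.4] [508.  96.]
torch_glass 0.7 [345. 195. 358. 218.] [351.2 207.4] [546.  35.]
holder 0.9 [351. 192. 369. 233.] [358.4 214. ] [561.  -3.]
holder 0.73 [346. 198. 359. 221.] [351.6 207.6] [547.  34.]
disc_l 0.45 [320. 224. 345. 234.] [332.5 229.7] [484. -82.]
disc_l 0.19 [329. 190. 340. 205.] [335.  197.7] [506.  94.]
disc_m 0.45 [320. 224. 345. 234.] [332.5 229.7] [484. -82.]
disc_m 0.19 [329. 190. 340. 205.] [335.  197.7] [506.  94.]
disc_r 0.45 [320. 224. 345. 234.] [332.5 229.7] [484. -82.]
disc_r 0.19 [329. 190. 340. 205.] [335.  197.7] [506.  94.]
pad 0.93 [281. 258. 353. 305.] [315.5 279.7] [ 429. -291.]
rest 0.63 [282. 163. 316. 188.] [298.1 175.9] [404. 245.]
```

```bash
python3 - <<'E'
from h import *
p=pickle.load(open('top0.pkl','rb'))
c=p['color'][130:280,130:490]; save(cv2.resize(c,None,fx=2.2,fy=2.2,interpolation=cv2.INTER_CUBIC),'topc')
c=p['color'][140:215,215:395]; save(cv2.resize(c,None,fx=4.4,fy=4.4,interpolation=cv2.INTER_CUBIC),'topd')
E
```

```text
(no output)
```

View pics/topc.png

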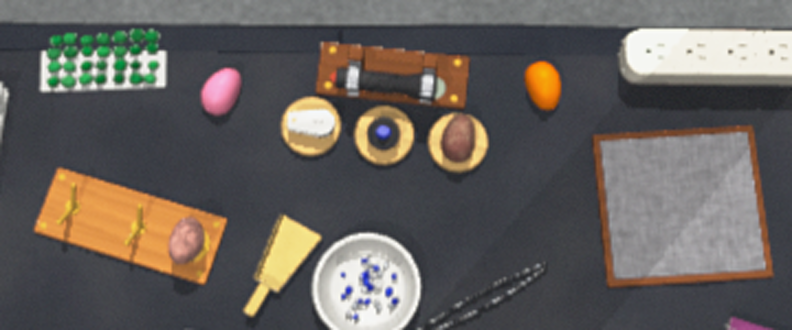

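View pics/topd.png

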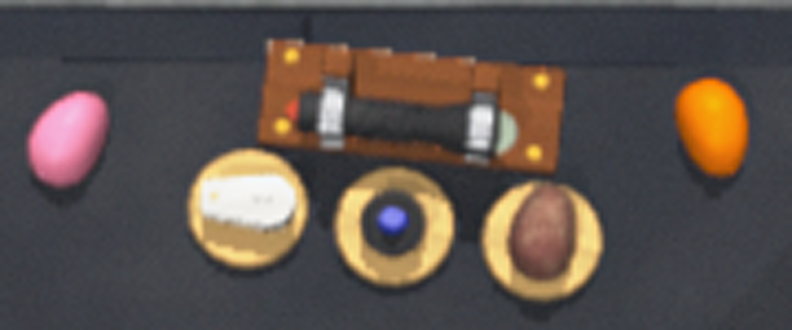

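The jar, with a blue gem, is on disc_m at (384,132) in the first crop. The loupe is on disc_l at (312,124) and the brown stone is on disc_r at (459,137). Look-alikes of the oval stone are the pink one at (221,92), the orange one at (543,85) and the fixed pink one on the rest at (186,240). The torch's glass faces right (-y). Next I'll take closer views with the wrist camera.

```bash
python3 - <<'E'
from h import *
print(r.get_obs()['ee_rot'], r.tcp_to_grasp)
def shot(n,pos,yaw):
    r.move_ptp(pos,down(yaw)); r.sleep(.3)
    p=r.get_image('wrist'); save(p['color'],n); pickle.dump(p,open(n+'.pkl','wb'))
    T=p['camera_from_world'];print(n,r.get_obs()['time'],-T[:3,:3].T@T[:3,3],T[2,:3],T[0,:3])
    return p
p=shot('w1',[440,-40,260],0.); print(p['mtx'])
p=shot('w2',[470,50,220],0.)
p=shot('w3',[400,230,220],0.)
E
```

```text
[3.11165063e+00 4.31844120e-01 1.97492927e-05] -18.700000000000003
w1 3.5583 [520.43723074 -39.76734911 402.2532116 ] [-3.12482068e-01  2.11956459e-04 -9.49923635e-01] [-9.46457337e-04 -9.99999548e-01  8.82119145e-05]
[[309.70691629   0.         319.33019683]
 [  0.         309.70691629 197.5095376 ]
 [  0.           0.           1.        ]]
w2 4.4 [550.32314884  49.73199852 362.9814765 ] [-3.11276123e-01  4.28664261e-04 -9.50319416e-01] [-1.68895075e-03 -9.99998569e-01  1.02140807e-04]
w3 5.5417 [480.91939227 229.63567442 362.30700936] [-3.12324158e-01  4.61773471e-04 -9.49975477e-01] [-2.10845122e-03 -9.99997756e-01  2.07108310e-04]
```

View pics/w1.png

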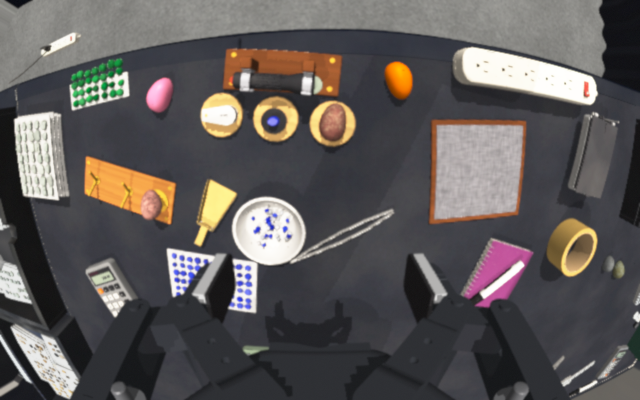

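View pics/w3.png

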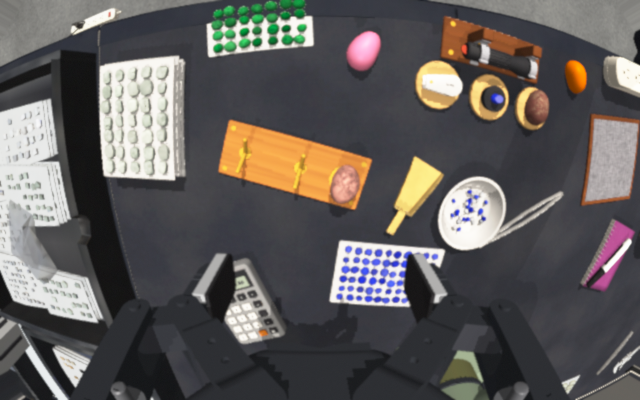

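The close wrist views agree with the top view: loupe (221,115), jar (275,118) and brown stone (332,123) are on the discs, with orange at (399,80) and pink at (160,95) as the look-alikes. I'll rectify closer views onto metric planes.

```bash
cat >> h.py <<'E'
def proj(p,X):
    X=np.atleast_2d(X);T=p['camera_from_world'];c=X@T[:3,:3].T+T[:3,3];K=p['mtx']
    rho=np.hypot(c[:,0],c[:,1]);th=np.arctan2(rho,c[:,2]);s=np.where(rho>1e-9,th/np.maximum(rho,1e-9),0)
    return np.c_[K[0,0]*c[:,0]*s+K[0,2],K[1,1]*c[:,1]*s+K[1,2]]
def ortho(p,x0,x1,y0,y1,z,s):
    # rows: x from x1 down to x0; cols: y from y1 down to y0; s px/mm
    xs=np.arange(x1,x0,-1/s);ys=np.arange(y1,y0,-1/s);Y,X=np.meshgrid(ys,xs)
    q=proj(p,np.c_[X.ravel(),Y.ravel(),np.full(X.size,z)]).astype(np.float32).reshape(*X.shape,2)
    return cv2.remap(p['color'],q[...,0],q[...,1],cv2.INTER_CUBIC)
def grid(im,x0,x1,y0,y1,s,st=20):
    im=im.copy()
    for x in range(-(-x0//st)*st,x1,st):
        v=int((x1-x)*s);cv2.line(im,(0,v),(im.shape[1],v),(0,255,255) if x%100 else (255,0,0),1);cv2.putText(im,str(x),(0,v-2),0,.35,(255,255,0),1)
    for y in range(-(-y0//st)*st,y1,st):
        u=int((y1-y)*s);cv2.line(im,(u,0),(u,im.shape[0]),(0,255,255) if y%100 else (255,0,0),1);cv2.putText(im,str(y),(u+1,10),0,.35,(255,255,0),1)
    return im
E
python3 - <<'E'
from h import *
def shot(n,pos,yaw=0):
    r.move_ptp(pos,down(yaw)); r.sleep(.3)
    p=r.get_image('wrist'); pickle.dump(p,open(n+'.pkl','wb')); return p
def rep(p,things,zs):
    for t in things:
        for m in r.masks_of(t,p)[:3]:
            ys,xs=np.nonzero(m['mask']);print(t,round(m['p'],2),np.round(m['box']),round(xs.mean()),round(ys.mean()))
p=shot('rest',[360,250,170]); rep(p,['rest'],0); save(grid(ortho(p,330,490,150,350,6,4),330,490,150,350,4),'orest')
p=shot('scene',[430,15,170]); rep(p,['jar','oval_stone','loupe','torch_glass','holder','disc_m'],0)
save(grid(ortho(p,450,610,-90,110,8,4),450,610,-90,110,4),'oscene')
p=pickle.load(open('w1.pkl','rb')); save(grid(ortho(p,310,540,-380,-160,6,2.5),310,540,-380,-160,2.5),'opad')
E
```

```text
rest 0.72 [221.  84. 398. 190.] 309 137
jar 0.59 [305. 100. 334. 136.] 319 116
oval_stone 0.86 [454.  48. 486.  98.] 471 72
oval_stone 0.67 [378.  98. 413. 145.] 394 121
oval_stone 0.65 [144.  62. 181. 102.] 165 81
loupe 0.75 [221.  94. 270. 122.] 246 107
torch_glass 0.97 [261.  46. 386.  86.] 324 65
holder 0.93 [249.  19. 407.  89.] 328 49
disc_m 0.97 [365.  97. 421. 153.] 388 123
disc_m 0.82 [290.  86. 346. 142.] 320 112
disc_m 0.76 [220.  82. 276. 134.] 248 107
```

View pics/orest.png

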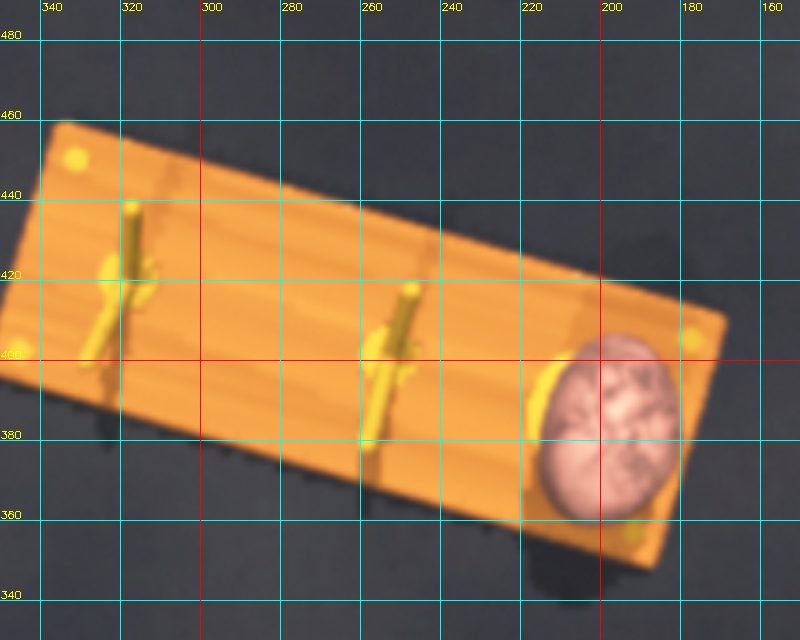

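View pics/oscene.png

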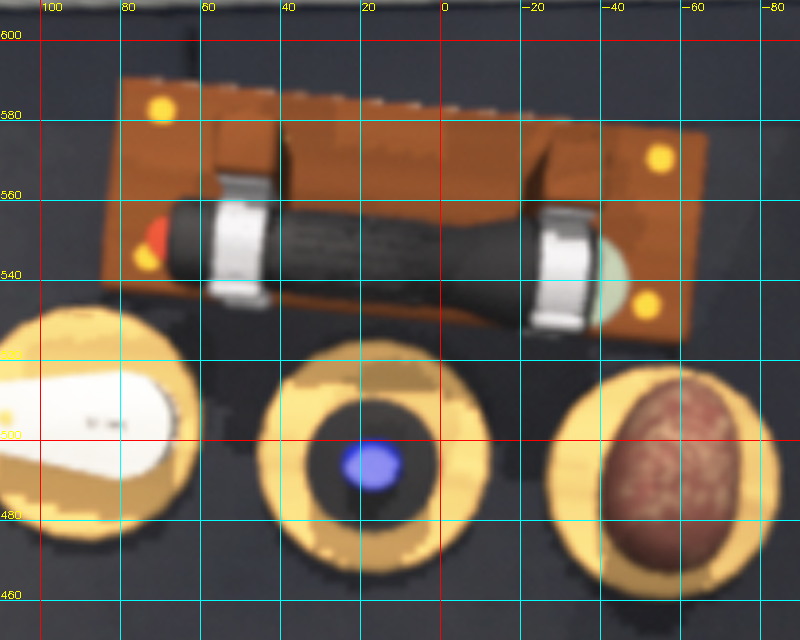

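View pics/opad.png

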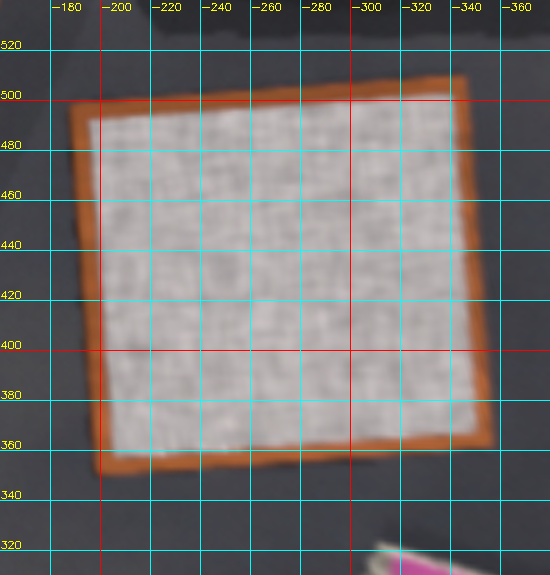

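Measured in the world frame:
- **Discs:** l (504.3, 89.2), m (496, 16.6), r (489.5, -55.7), each 58 mm across as given.
- **Holder:** yaw -0.092, origin about (542, 10.5).
- **Rest:** centre (404, 261), yaw -0.283.
- **Pad:** centre (430, -273).

The fingers open wide, so I take the stone first, then the jar with the TCP shifted towards the empty disc, then the loupe across x, beyond the torch tail.

```bash
cat >> h.py <<'E'
H=np.pi/2
L,M,Rr=(504.3,89.2),(496,16.6),(489.5,-55.7)
def near(p,yaw):
    for y in (yaw,yaw+np.pi,yaw-np.pi):
        q=r.ik(p,down(y))
        if q is not None and abs(q[5])<2.4: return y
    raise SystemExit(f'no ik {p} {yaw}')
def st(t):
    o=r.get_obs();print(t,'t%.1f'%o['time'],np.round(o['eef_pos'],1),'w%.1f'%o['width'],'g%.0f'%o['grip_force'],np.round(o['wrist_force'],1))
def pick(xy,yaw,z,eff=40,up=120):
    r.move_ptp([*xy,up],down(yaw)); st('above')
    if r.move_l([*xy,z],velocity=120,threshold=15): st('CONTACT'); r.move_l([*xy,up]); raise SystemExit
    r.gripper_close(eff); st('grip'); r.move_l([*xy,up],velocity=150); st('up')
def place(xy,yaw,z,up=120,mid=None):
    r.move_ptp([*xy,up],down(yaw))
    hit=r.move_l([*xy,z],velocity=100,threshold=15); st(f'down {hit}')
    r.open(); r.sleep(.1); r.move_l([*xy,up],velocity=200); st('released')
E
python3 - <<'E'
from h import *
for n,p,y in (('stone',[489,-61,10],-.11),('jar',[495,6.6,10],-.092),('loupe',[504,93,10],-.06+H),('torch',[542,10,14],-.092+H),('rest',[411,285,14],-.283+H),('pad',[465,-315,9],H)):
    for k in (0,-np.pi):
        q=r.ik(p,down(y+k)); print(n,round(y+k,2),None if q is None else np.round(q,2))
r.open()
pick((489,-60.5),-.11,10.5)
place((395,-272),-.0,9)
E
```

```text
stone -0.11 [-0.15  0.45  2.03  0.    0.66  1.53]
stone -3.25 [-0.15  0.45  2.03  0.    0.66 -1.61]
jar -0.09 [-0.01  0.45  2.03  0.    0.66  1.65]
jar -3.23 [-0.01  0.45  2.03  0.    0.66 -1.49]
loupe 1.51 [0.16 0.47 1.99 0.   0.68 0.22]
loupe -1.63 None
torch 1.48 [-0.    0.5   1.91 -0.    0.73  0.09]
torch -1.66 None
rest 1.29 [ 0.58  0.45  2.01 -0.    0.68  0.87]
rest -1.85 [ 0.58  0.45  2.01  0.    0.68 -2.28]
pad 1.57 [-0.62  0.53  1.87 -0.    0.74 -0.62]
pad -1.57 [-0.62  0.53  1.87 -0.    0.74  2.53]
above t8.7 [488.8 -61.1 119.3] w85.5 g0 [-0.4  0.6 -0.6]
grip t10.3 [489.2 -60.5  11.2] w30.1 g39 [-1.5  0.5  4.5]
up t11.2 [488.2 -60.4 119.2] w30.5 g40 [-0.5  0.4 -0.4]
down True t13.2 [ 394.5 -271.2    9.2] w30.8 g40 [-0.7  0.2  5.6]
released t14.6 [ 394.3 -271.5  119.3] w85.5 g0 [ 1.   0.5 -0.2]
```

```bash
python3 - <<'E'
from h import *
pick((495,6.6),-.092,10.5,30)
place((465,-235),0.,9)
pick((504.3,93),-.06+H,10.5)
place((465,-315),H,9)
p=r.get_image('top'); c=p['color'][140:270,215:495]; save(cv2.resize(c,None,fx=2.8,fy=2.8,interpolation=cv2.INTER_CUBIC),'after')
E
```

```text
above t15.7 [494.6   5.9 119.4] w85.4 g0 [ 0.3 -0.6 -0.2]
grip t17.3 [495.2   6.6  11. ] w30.6 g30 [-1.8 -0.2  4.1]
up t18.2 [494.3   6.6 119.1] w30.6 g30 [ 0.1 -0.4 -0.2]
down True t20.3 [ 464.3 -234.3    9. ] w30.4 g30 [-1.   0.7  4.3]
released t21.6 [ 464.3 -234.6  119.2] w85.6 g0 [ 0.8 -0.3  0.3]
above t22.9 [504.2  92.3 119.5] w85.7 g0 [ 0.1 -0.5 -0.4]
grip t24.6 [504.4  93.   10.9] w19.4 g38 [-1.5 -0.6  4.7]
up t25.5 [503.5  92.9 119.1] w19.2 g38 [ 0.1  0.2 -0.2]
down False t28.3 [ 465.4 -315.2    9.2] w19.4 g38 [-0.5 -0.1 -1.3]
released t29.7 [ 464.3 -314.5  119.1] w85.5 g0 [-0.4  0.5 -0.8]
```

View pics/after.png

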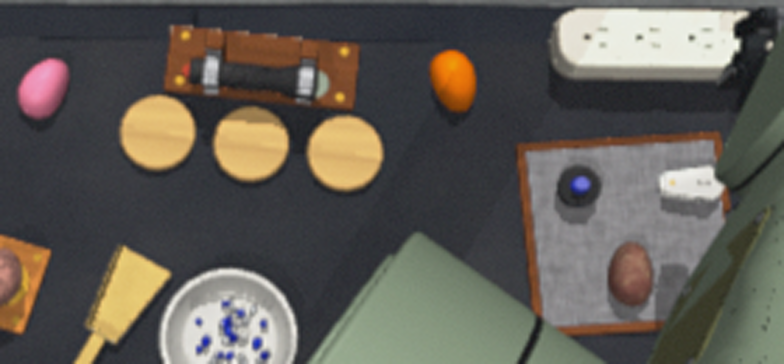

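All three stand on the pad: jar (580,185), loupe (690,183), stone (631,272). The torch is still in its clips at (260,78). Next is the torch.

```bash
python3 - <<'E'
from h import *
a=-.092; ex=np.array([np.cos(a),np.sin(a)]); p=np.array([542.5,10.5])
r.move_ptp([*p,130],down(a+H))
if r.move_l([*p,14],velocity=100,threshold=15): st('CONTACT'); r.move_l([*p,130]); raise SystemExit
st('at'); r.gripper_close(90); st('grip')
q=p-45*ex
r.move_l([*q,14.5],velocity=60); st('pulled')
r.move_l([*q,130],velocity=120); st('up')
r.sleep(.2)
w=r.get_image('wrist'); s=r.get_image('side')
save(np.vstack([w['color'][:330],cv2.resize(s['color'][110:270,180:460],(640,270))[:, :]]),'torch')
E
```

```text
at t32.3 [543.   10.5  14.6] w85.3 g0 [-0.1 -0.2  0.2]
grip t32.9 [542.3  10.6  14.1] w23.9 g88 [-1.9  1.4  1.6]
pulled t33.8 [498.1  14.6  14.5] w23.8 g89 [-0.2  0.8 -1.4]
up t34.9 [497.1  14.6 129.3] w23.7 g89 [-0.7 -0.8 -0.6]
```

View pics/torch.png

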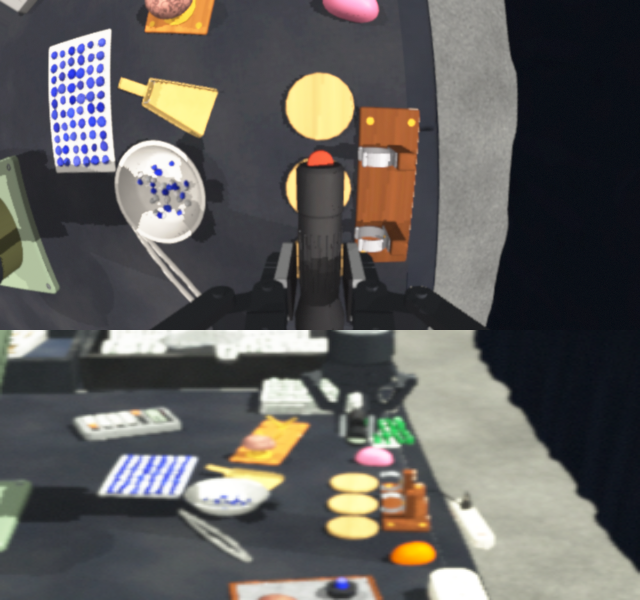

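The torch is held level and square in the fingers, tail (red, at (320,158)) away from the rest's stone end. I'll lay it in the forks.

```bash
python3 - <<'E'
from h import *
a=-.283;p=np.array([410.3,283.2])
r.move_ptp([*p,130],down(a+H)); st('above')
r.move_l([*p,40],velocity=100); st('40')
h=r.move_l([*p,13.5],velocity=40,threshold=12); st(f'down {h}')
r.open(); r.sleep(.3); r.move_l([*p,130],velocity=150); st('rel')
b=p-np.array([100,-20]); r.move_ptp([330,260,200],down(0.)); r.sleep(.3)
w=r.get_image('wrist'); pickle.dump(w,open('wt.pkl','wb'))
for m in r.masks_of('torch_glass',w)[:2]:
    print(m['p'],m['box'])
save(grid(ortho(w,330,490,150,350,30,4),330,490,150,350,4),'otorch'); st('view')
E
```

```text
above t36.3 [410.6 282.7 130. ] w23.4 g89 [-0.  -0.5 -0.6]
40 t37.4 [410.8 283.4  40.5] w23.4 g89 [ 0.2  0.2 -1.3]
down True t38.0 [410.1 283.   16.1] w23.8 g90 [-1.  -0.4  4.8]
rel t39.8 [409.7 282.8 129.3] w85.2 g0 [-0.2 -0.6  0.4]
0.63 [242.4, 76.9, 352.0, 129.6]
0.57 [465.7, 0.0, 569.3, 39.2]
view t41.4 [330.1 260.  199.9] w85.3 g0 [ 0.7 -0.1  0.8]
```

View pics/otorch.png

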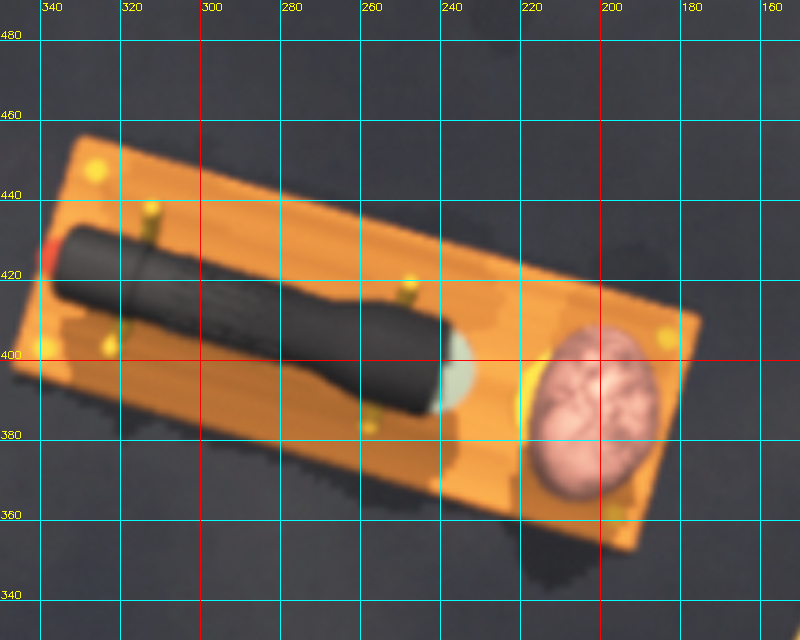

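The torch lies centred between the fork tips. Its glass is at about (397.5, 231) against a nominal (395, 231), pointing at the pink stone. Now I'll return the stone, the loupe and the jar.

```bash
python3 - <<'E'
from h import *
r.move_l([330,260,220])
pick((395,-272),0.,8.5); place(Rr,-.11,11)
pick((465,-315),H,8.5); place((504.3,93),-.06+H,11)
pick((465,-235),H,8.5,30); place(M,-.092+H,11)
r.move_ptp([430,15,170],down(0)); r.sleep(.3)
p=r.get_image('wrist'); t=r.get_image('top')
save(grid(ortho(p,450,610,-90,130,8,3.6),450,610,-90,130,3.6),'oend')
save(cv2.resize(t['color'][130:280,130:490],None,fx=2.2,fy=2.2),'tend'); st('end')
E
```

```text
above t43.7 [ 395.4 -271.4  120.1] w85.2 g0 [ 0.5 -0.2 -0.4]
grip t45.3 [ 395.1 -272.1    9.2] w30.1 g39 [-1.1  0.6  5.8]
up t46.2 [ 394.4 -271.6  119.2] w30.3 g40 [0.2 0.7 0.3]
down True t48.2 [488.5 -56.   11.2] w30.4 g40 [-0.5  0.5  4.9]
released t49.6 [488.7 -55.6 119.3] w85.7 g0 [-0.3  0.5 -0.4]
above t51.5 [ 464.9 -314.6  119.6] w85.7 g0 [0.1 0.3 0.5]
grip t53.2 [ 465.1 -315.1    8.9] w19.4 g38 [-0.2  0.9  4.4]
up t54.1 [ 464.4 -314.5  119. ] w19.4 g38 [-0.9 -0.7 -0.4]
down False t56.8 [504.7  93.   11.2] w19.2 g38 [-0.2 -0.4 -0.8]
released t58.3 [503.5  92.9 119.2] w85.3 g0 [-0.6 -0.2  0.9]
above t59.5 [ 465.1 -234.2  119.6] w85.3 g0 [-0.8 -0.3 -0.2]
grip t61.2 [ 465.1 -235.1    9. ] w30.8 g30 [-0.7  0.1  4.4]
up t62.1 [ 464.3 -234.7  119.1] w30.8 g30 [0.1 1.  0.3]
down True t64.1 [495.1  16.2  11. ] w30.4 g30 [-0.9  0.4  4.3]
released t65.5 [495.2  16.6 119.3] w85.4 g0 [-0.1 -0.3 -0.7]
end t67.2 [430.1  15.  170. ] w85.4 g0 [-0.2 -0.5  0.6]
```

View pics/oend.png

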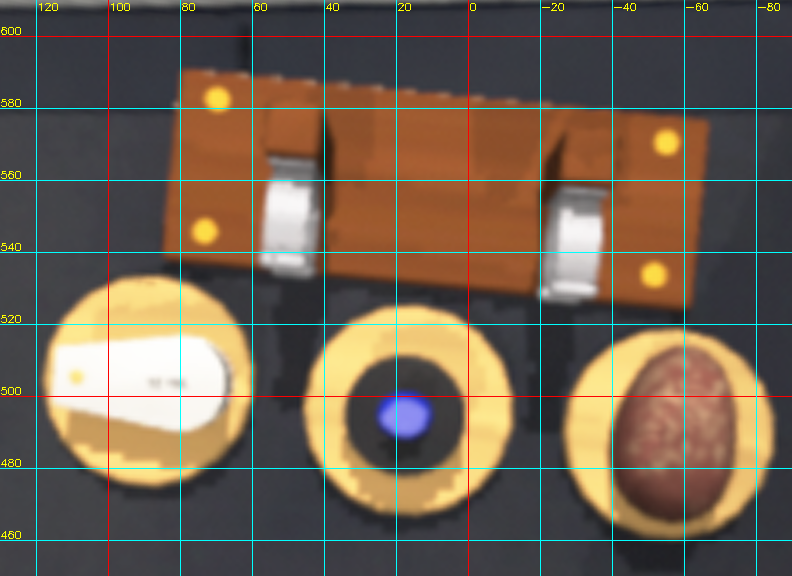

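View pics/tend.png

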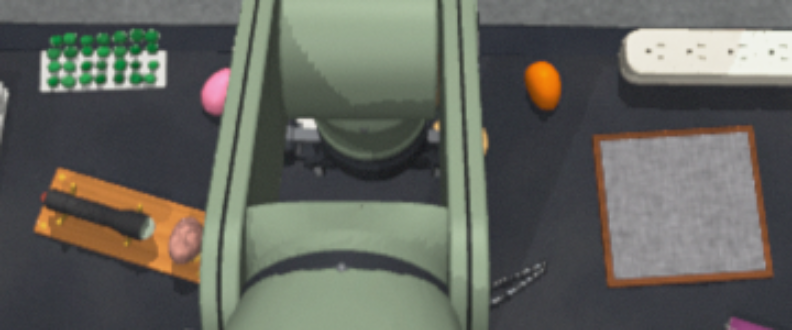

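The loupe, jar and stone are back on their discs at (145,383), (405,415) and (675,432), within about 2 mm of where they started. The torch is still in the forks at (95,212) in the top view. I'm handing the job in.

```bash
python3 -c "
from h import *
print(r.finish_job())"
```

```text
the job is handed in; nothing more can be done
None
```

I handed the job in at about 67 s of the 136 s allowed: the torch lies in the forks with its glass at the stone, and the jar, oval stone and loupe are back on their own discs, about 2 mm off by camera; no verdict was returned.

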